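# Shorten a camera boom by one hole of its snap-button tube

## Task

The camera on the copy stand reaches one hole too far out to be over the book: squeeze in the brass snap button, slide the telescoping boom in towards the post and let the button snap out in the very next hole, where it stops the boom. Then give the boom a light tug outwards to be sure that the button has caught, and let go. Never force the boom against the button or crush its tube, and leave the book, the paperweight and the ink bottle where they are.

Things in the scene. Friction and masses are not known exactly. Their poses are not given: they have to be found in the camera images.
- stand: Copy stand, fixed to the desk: pale wooden baseboard 220 x 420 mm, 16 mm high, with an upright post at y = +130 mm whose black clamp block (40 mm square, top 240 mm above the desk) holds a level square steel inner tube, axis 220 mm above the desk. Origin on the desk straight below the button; z up, y along the boom towards the post, -x the side that the button faces (the robot's side).
- boom: Square aluminium tube, 26 x 26 mm, sliding over the inner tube (3 N friction; stays where left), a white camera head on its -y end. In its -x side are three 12 mm holes about 3 cm apart, the first on the button. Bare tube from 22 mm on the +y side of that hole (then a collar 30 mm square) to 160 mm at -y. Origin on the axis at that hole, axes as the stand's. It bears a pinch of 30 N.
- boom_slide (a joint): How far the boom is pushed in (towards the post, +y of the stand), m: 0 with the first hole centred on the button, somewhere past 0.03 in the next one. It has 1 mm of play either way on the button. The reading is good to about 1.5 mm only, so feel for the snap: the tube then stops dead. To prove the lock, pull outwards (-y) until the button bears 6 to 12 N beyond the friction.
- button: Round brass snap button, 10 mm thick, domed, sprung, in the fixed inner tube: it moves only along the stand's x. Out, it stands 5 mm proud of the tube's -x face and locks the boom. Off its hole it is held in by the tube's wall until the next hole comes to it, where it snaps out by itself. It shears at 15 N between tube and button. Origin on the tube's axis.
- button_press (a joint): How far the button is pressed in, m: 0 fully out, 0.005 flush with the tube's face, 0.007 under the wall.
- button_tip (a point): Apex of the button's dome, at the height of the tube's axis; axes as the stand's. A flat finger pad that pinches the tube here against its far side with 15 to 25 N presses the button flush (it takes 5 N); the same pinch then drags the tube inwards and its hole's edge pushes the dome under, against 5 to 12 N over the first 6 mm.
- boom_mark (a point): Point on the boom's axis, 100 mm on the -y side of its first hole: bare tube clear of the holes and 55 mm short of the camera head, a good place to hold the tube without touching the button. Moves with the boom; axes as the stand's.
- book: A yellow hardback book, 190 x 134 x 28 mm, lying on the baseboard below the camera, to be copied. Origin at the centre of its underside.
- paperweight: A round blue-green glass paperweight, 72 mm wide and 49 mm high, on the baseboard behind the boom. Origin at the centre of its underside.
- ink_bottle: A square dark blue ink bottle, 52 x 52 x 62 mm, on the desk left of the stand. Origin at the centre of its underside.

How it is judged:
On the way, in this order (a step that is already met when the one before it is completed fails the run):
1. the button is squeezed in and the boom slid inwards off its first hole (value of joint boom_slide between 0.009 and 0.029 m and value of joint button_press above 0.005 m), for 0.05 s.
2. the button has snapped fully out in the very next hole and the boom is not hung up on its entering edge (value of joint boom_slide between 0.03 and 0.035 m and value of joint button_press below 0.0015 m and (value of joint boom_slide above 0.0324 m or contact force between button and boom below 3 N)), for 0.2 s.
3. a light tug outwards pulls the boom against the button, and it holds (value of joint boom_slide between 0.03 and 0.035 m and value of joint button_press below 0.0015 m and value of joint boom_slide below 0.0324 m and contact force between button and boom above 5 N), for 0.1 s.
At the end, for the whole second after the job is handed in: The boom sits still (under 10 mm/s) in the second hole (pushed in 30 to 35 mm) with the button fully out (within 1.5 mm); the book and the paperweight are within 15 mm of where they were (value of joint boom_slide between 0.03 and 0.035 m and value of joint button_press below 0.0015 m and linear speed of boom below 0.01 m/s and distance of each of book, paperweight from where it was at the start of the episode below 0.015 m); the robot touches nothing.
It fails at once if the boom is forced against the button: more than 15 N between the two (contact force between button and boom above 15 N).
It fails at once if the tube is crushed: more than 60 N of finger load on it, 30 N from each side (contact force between the fingers and boom above 60 N).
It fails at once if a bystander (book, paperweight, ink bottle) is moved by more than 15 mm (distance of any of book, paperweight, ink_bottle from where it was at the start of the episode above 0.015 m).
It also fails if it takes over 54 s, if anything falls off the work surface, if the arm or the gripper's body presses on something with over 40 N, if the wrist force passes 120 N, or if a joint passes its speed limit or range.

## Robot

A 6-joint arm with a two-finger parallel gripper is mounted at the origin on the work surface; the furniture and walls round the work are solid. World frame = base frame: x ahead of the robot, y to its left, z up, the work surface at z = 0. Lengths are in m, angles in rad, forces in N, time in s.
With the tool pointing down it reaches from about 0.3 to 0.775 m from the base axis. Payload 14.6 kg.
Tool frame: the origin (TCP) lies midway between the tips of the shut fingers; the grasp point (between the pads) lies 19 mm behind it (grasp_offset is the distance from the TCP to the grasp point, in m); z points along the fingers, y is the line along which they close (so a half turn about z gives the same grasp; the last joint's range is limited). The gripper opens to 85 mm and grips with 20 to 120 N. Pads are 22 mm wide; open, the fingers measure 114 mm over their backs; the gripper's body (76 mm by 85 mm) begins 54 mm behind the grasp point. The pads swing forward as they close: fully open they stand 13 mm farther back than shut.
Start: joints at [-1.415, 0.3, 1.521, -0, 1.321, -0.067], TCP at [0.122, -0.536, 0.231] pointing down, gripper open.
Joint ranges: [-3.03, 3.03], [-0.79, 2.21], [0.23, 2.52], [-1.04, 4.18], [0, 3.07], [-2.55, 2.55]. Speed limits (rad/s): [2.22, 2.22, 2.57, 3.14, 3.14, 3.14].

## Interface

Orientations are given as a 3x3 rotation matrix whose columns are the frame's x, y, z axes.
In Python, from rig import state, grab_frame, calibration, hand_in, grasp_offset gives the robot as it stands.
- The arm moves only by the shell command python3 -m pendant 'ROWS'. ROWS is JSON, a list of rows, each a list of 3 entries, a list of its own where there are three numbers: the turn, a rotation vector about the tool's x, y, z in degrees, then the shift along the tool's x, y, z in cm, then the finger opening in cm, from 0 to 8.54. A call has 1 to 8 rows; each row shifts and turns the commanded pose from where the row before left it, along the tool's axes as they then stand; what a row does not reach is not made up. A row lasts 1/10 s, in which the tool goes at most 50 mm and 8.59 degrees, less where a joint would pass 70% of its speed; a pose out of reach is approached as far as the arm can. A call with a gripper value outside its range is refused whole. The fingers move at their own pace and stop on an object; the grip force is fixed at half the most. Time passes only in rows, so rows that do not move let the fingers close. It gives the time, the measured TCP pose, the force, the opening and the grip force at its end, in the units of the state.
- state(): the state, without advancing time (a new reading comes with each control period).
- grab_frame(name): name is "scene" or "side" or "wrist"; returns (picture, depth): 384x512x3 uint8, red, green, blue; 384x512 float32, m along the optical axis (not along the pixel's ray), 0 where there is no reading.
- calibration(name): a dict with "K" (3x3 intrinsics, pixels), "origin" and "attitude" of the camera in the world. Camera axes: x right, y down, z forward; pixel columns grow to the right and rows downward; lengths in m; the calibration is good to about 2 mm. A picture is of the moment at which its call begins: read the wrist's pose just before it. calibration takes no time and is no camera call; for the wrist camera it gives the pose at the moment of the call.
- hand_in(): hands the job in; it is judged then, once.
The state is a dict: "clock": time; "q": joint angles; "qd": joint speeds; "tau": joint torques, N m; "tcp_pos": TCP position; "tcp_rot": TCP orientation; "ft_force": force on the tool from outside, world axes, zero at the start; "ft_torque": the same for the moment, N m; "opening": finger opening in m; "grip_force": force on a finger pad.
Only numpy, scipy, OpenCV 4.12 (cv2) and the standard library are available. Lean on these libraries where they do the work, as an engineer would, in place of code of your own. Each camera call takes 0.05 s, during which the arm holds its last target. There are 200 camera calls.

## Working session

There is one attempt and no reset: what is moved stays moved. The work goes in short steps, Python scripts to look and compute and a shell command to move; the robot and the scene stay as the last step left them, time stands still between calls to the robot, and variables do not carry over. Pictures are saved under pics/ and viewed, at most 10 in all, crops included, and the job is handed in when it is done.

```bash
mkdir -p pics
python3 - <<'E'
from rig import *
import cv2,numpy as np
print({k:np.round(v,3).tolist() for k,v in state().items()},grasp_offset)
for n in("scene","side"):
    p,d=grab_frame(n); cv2.imwrite(f"pics/{n}0.png",p[:,:,::-1]); np.save(f"{n}0.npy",d)
    print(n,calibration(n))
E
ls
```

```text
{'clock': 0.0, 'q': [-1.415, 0.3, 1.522, 0.0, 1.321, -0.067], 'qd': [0.001, -0.0, -0.002, -0.0, 0.001, -0.0], 'tau': [-0.0, -54.35, -36.179, -0.0, 0.004, 0.0], 'tcp_pos': [0.122, -0.536, 0.231], 'tcp_rot': [[0.975, 0.221, -0.0], [0.221, -0.975, 0.001], [0.0, -0.001, -1.0]], 'ft_force': [0.088, -0.062, -0.075], 'ft_torque': [-0.003, -0.011, -0.036], 'grip_force': 0.0, 'opening': 0.085} 0.0187
scene {'K': array([[386.30920053,   0.        , 254.26061583],
       [  0.        , 386.30920053, 193.55335795],
       [  0.        ,   0.        ,   1.        ]]), 'origin': array([ 0.23500423, -0.50747763,  0.82150623]), 'attitude': array([[ 0.88648729, -0.3635715 ,  0.28627966],
       [-0.46273597, -0.69116474,  0.55512766],
       [-0.00396219, -0.62458551, -0.78094638]])}
side {'K': array([[386.97795969,   0.        , 248.49159751],
       [  0.        , 386.97795969, 196.38985919],
       [  0.        ,   0.        ,   1.        ]]), 'origin': array([-0.15002917,  0.43018375,  0.77647536]), 'attitude': array([[-0.57338622, -0.51085323,  0.64051325],
       [-0.81928182,  0.35527775, -0.45006113],
       [ 0.00235507, -0.78281971, -0.62224413]])}
pics
scene0.npy
side0.npy
```

View pics/scene0.png

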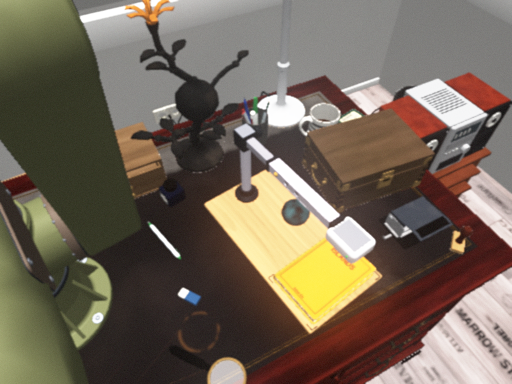

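View pics/side0.png

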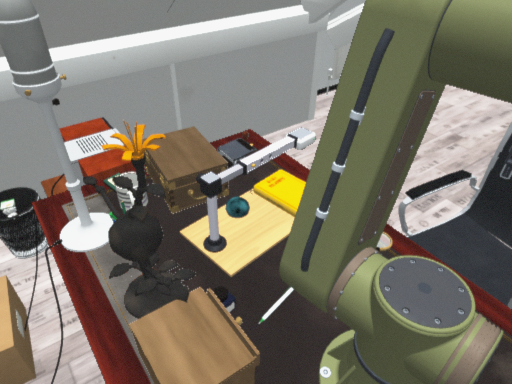

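The scene picture shows the post at (246,165), its clamp at (243,133) and the boom running to the white head at (350,238). The side picture shows the boom's button side, from (215,180) to (300,140). Next step: enlarge both.

Run:
```python
import cv2,numpy as np
a=cv2.imread("pics/side0.png")[115:205,190:330]; b=cv2.imread("pics/scene0.png")[115:265,225:385]
a=cv2.resize(a,None,fx=5,fy=5,interpolation=cv2.INTER_CUBIC); b=cv2.resize(b,None,fx=4,fy=4,interpolation=cv2.INTER_CUBIC)
cv2.imwrite("pics/a.png",a);cv2.imwrite("pics/b.png",b)
```

```text
(no output)
```

View pics/a.png

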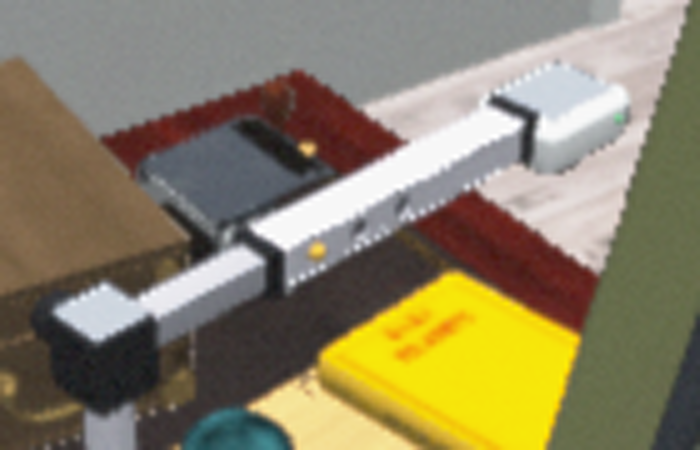

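View pics/b.png

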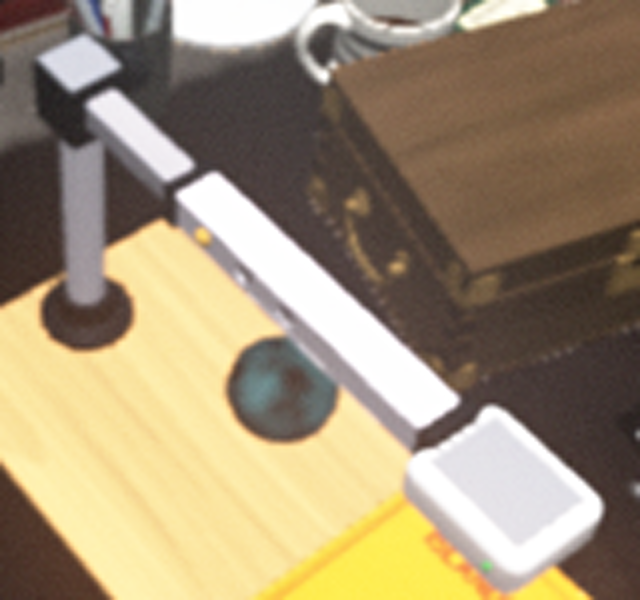

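In the enlarged crops, the brass button is at side pixel (253.4,165.0) and scene pixel (275.7,173.7). The two free holes lie toward the camera head, and the collar and clamp are on the post side.

```bash
cat > h.py <<'E'
from rig import *
import numpy as np,cv2
def ray(n,u,v):
    c=calibration(n);K=np.array(c["K"]);d=np.array(c["attitude"])@np.linalg.solve(K,[u,v,1]);return np.array(c["origin"]),d/np.linalg.norm(d)
def tri(*obs):
    A=np.zeros((3,3));b=np.zeros(3);R=[ray(*o) for o in obs]
    for o,d in R: P=np.eye(3)-np.outer(d,d);A+=P;b+=P@o
    x=np.linalg.solve(A,b);return x,[np.linalg.norm(np.cross(x-o,d)) for o,d in R]
def cloud(n,d):
    c=calibration(n);v,u=np.indices(d.shape);p=np.stack([u,v,np.ones_like(u)],-1)@np.linalg.inv(c["K"]).T*d[...,None]
    return p@np.array(c["attitude"]).T+c["origin"]
E
python3 - <<'E'
from h import *
print("button",tri(("side",253.4,165.),("scene",275.7,173.7)))
for n in("scene","side"):
    d=np.load(n+"0.npy");P=cloud(n,d);v,u=np.indices(d.shape)
    if n=="scene":m=(u>272)&(u<335)&(v>155)&(v<222)
    else: m=(u>245)&(u<292)&(v>135)&(v<172)
    m&=(d>0)&(P[...,2]>.227)&(P[...,2]<.240)
    img=cv2.imread(f"pics/{n}0.png"); m&=img.min(2)>190
    q=P[m];mu=np.median(q,0);s=np.linalg.svd(q-q.mean(0),full_matrices=False);print(n,m.sum(),q.mean(0),s[2][0],np.degrees(np.arctan2(s[2][0][1],s[2][0][0])),s[1]/len(q)**.5)
    for o in [(b"",)]:pass
d=np.load("scene0.npy");P=cloud("scene",d)
print("clamp top",P[131,243:248:2],"head top",P[237,349])
cl=[ray("scene",225+78/4,115+64/4)];o,dd=cl[0];print("clamp c",o+dd*(.24-o[2])/dd[2])
cl=[ray("side",190+104/5,115+312/5)];o,dd=cl[0];print("clamp c side",o+dd*(.24-o[2])/dd[2])
E
```

```text
button (array([ 0.5187597 , -0.05514702,  0.22217589]), [np.float64(0.00038375966597896854), np.float64(0.0003837596659789749)])
scene 994 [ 0.54158193 -0.12451714  0.23294725] [ 1.39349180e-01 -9.90243217e-01 -4.21794360e-04] -81.98981142374858 [0.05138492 0.00787897 0.00127047]
side 350 [ 0.54236702 -0.11906059  0.23384598] [-1.67545049e-01  9.85864036e-01  8.70963989e-04] 99.6451172895462 [0.0495227  0.00785786 0.00109747]
clamp top [[0.5076308  0.07355966 0.24118515]
 [0.51300109 0.07455375 0.23812105]
 [0.51595298 0.07046681 0.24014623]] head top [ 0.55431634 -0.25639054  0.23354359]
clamp c [0.51112621 0.07319593 0.24      ]
clamp c side [0.51262539 0.07407214 0.24      ]
```

The yaw comes out at about +8.7°: the boom axis passes near (0.532,-0.055), and the clamp centre is 130 mm away as specified. The button height of 0.222 also agrees. I'll raise the tool, turn it about -86° about tool z, then go above the button.

```bash
python3 -m pendant '[[[0,0,0],[0,0,-4.5],8.5],[[0,0,0],[0,0,-4.5],8.5],[[0,0,-8.5],[0,0,0],8.5],[[0,0,-8.5],[0,0,0],8.5],[[0,0,-8.5],[0,0,0],8.5],[[0,0,-8.5],[0,0,0],8.5],[[0,0,-8.5],[0,0,0],8.5],[[0,0,-8.5],[0,0,0],8.5]]'
python3 -m pendant '[[[0,0,-8.5],[0,0,0],8.5],[[0,0,-8.5],[0,0,0],8.5],[[0,0,-8.5],[0,0,0],8.5],[[0,0,-8.5],[0,0,0],8.5],[[0,0,-0.9],[0,0,0],8.5],[[0,0,0],[0,0,0],8.5]]'
python3 - <<'E'
from h import *
s=state();R=np.array(s["tcp_rot"]);print(s["tcp_pos"],R.round(3).tolist(),R.T@(np.array([.5317,-.0549,.32])-s["tcp_pos"])*100)
E
```

```text
clock: 0.9
tcp_pos: [0.1215, -0.5363, 0.3209]
tcp_rot: [[0.437, 0.9, -0.0], [0.9, -0.437, 0.001], [0.001, -0.0, -1.0]]
ft_force: [-0.6, -0.4, 0.6]
opening: 0.0849
grip_force: 0.0
clock: 1.5
tcp_pos: [0.1215, -0.5363, 0.3211]
tcp_rot: [[-0.147, 0.989, -0.0], [0.989, 0.147, 0.0], [0.0, 0.0, -1.0]]
ft_force: [-0.2, -0.1, 0.1]
opening: 0.0851
grip_force: 0.0
[ 0.12151936 -0.53634612  0.32107354] [[-0.147, 0.989, -0.0], [0.989, 0.147, 0.0], [0.0, 0.0, -1.0]] [41.58273262 47.65770921  0.12601309]
```

```bash
python3 -m pendant '[[[0,0,0],[3,3.4,0],8.5],[[0,0,0],[3,3.4,0],8.5],[[0,0,0],[3,3.4,0],8.5],[[0,0,0],[3,3.4,0],8.5],[[0,0,0],[3,3.4,0],8.5],[[0,0,0],[3,3.4,0],8.5],[[0,0,0],[3,3.4,0],8.5],[[0,0,0],[3,3.4,0],8.5]]'
python3 -m pendant '[[[0,0,0],[3,3.4,0],8.5],[[0,0,0],[3,3.4,0],8.5],[[0,0,0],[3,3.4,0],8.5],[[0,0,0],[3,3.4,0],8.5],[[0,0,0],[2,3.4,0],8.5],[[0,0,0],[0,3.4,0],8.5],[[0,0,0],[0,0,0],8.5],[[0,0,0],[0,0,0],8.5]]'
python3 - <<'E'
from h import *
s=state();R=np.array(s["tcp_rot"]);print(R.T@(np.array([.5317,-.0549,.32])-s["tcp_pos"])*100)
c=calibration("wrist");p,d=grab_frame("wrist");print(c)
cv2.imwrite("pics/w1.png",p[:,:,::-1]);np.save("w1.npy",d)
p,d=grab_frame("side");cv2.imwrite("pics/side1.png",p[:,:,::-1])
P=(lambda v,u:(np.stack([u,v,np.ones_like(u)],-1)@np.linalg.inv(c["K"]).T*np.load("w1.npy")[...,None])@np.array(c["attitude"]).T+c["origin"])(*np.indices((384,512)))
np.save("w1P.npy",P)
m=(abs(P[...,2]-.233)<.008)&(P[...,0]<.65)&(P[...,0]>.45)
v,u=np.where(m);print(m.sum(),u.min(),u.max(),v.min(),v.max())
# cross-section per y: edges
ys=np.arange(-.30,.0,.02)
for y in ys:
    k=m&(abs(P[...,1]-y)<.003)
    if k.sum()>20: x=P[k][:,0];print(round(y,3),k.sum(),x.min().round(4),x.max().round(4),np.median(P[k][:,2]).round(4))
E
```

```text
clock: 2.3
tcp_pos: [0.355, -0.2565, 0.3214]
tcp_rot: [[-0.146, 0.989, 0.0], [0.989, 0.146, -0.0], [-0.0, 0.0, -1.0]]
ft_force: [-0.1, -1.5, -0.5]
opening: 0.0849
grip_force: 0.0
clock: 3.1
tcp_pos: [0.5349, -0.0889, 0.3206]
tcp_rot: [[-0.149, 0.989, -0.001], [0.989, 0.149, 0.0], [0.0, -0.001, -1.0]]
ft_force: [-1.4, -0.5, 0.3]
opening: 0.0849
grip_force: 0.0
[3.40510756 0.19132336 0.06228217]
{'K': array([[304.87005458,   0.        , 260.61925247],
       [  0.        , 304.87005458, 191.40970355],
       [  0.        ,   0.        ,   1.        ]]), 'origin': array([ 0.52329401, -0.00983608,  0.46235374]), 'attitude': array([[ 0.98909799,  0.14056025,  0.04390869],
       [ 0.14724688, -0.9402336 , -0.30704906],
       [-0.00187447,  0.31016703, -0.95068023]])}
11380 235 293 0 351
-0.24 196 0.5318 0.5888 0.2304
-0.22 192 0.5336 0.5859 0.2303
-0.2 155 0.542 0.5676 0.232
-0.18 162 0.5382 0.5644 0.2319
-0.16 181 0.5354 0.5619 0.2319
-0.14 188 0.5327 0.5584 0.232
-0.12 206 0.5291 0.5559 0.232
-0.1 227 0.5264 0.5526 0.232
-0.08 240 0.5236 0.5493 0.2321
-0.06 259 0.5202 0.5466 0.2321
-0.04 275 0.5174 0.5433 0.2321
-0.02 309 0.5133 0.5428 0.233
```

View pics/w1.png

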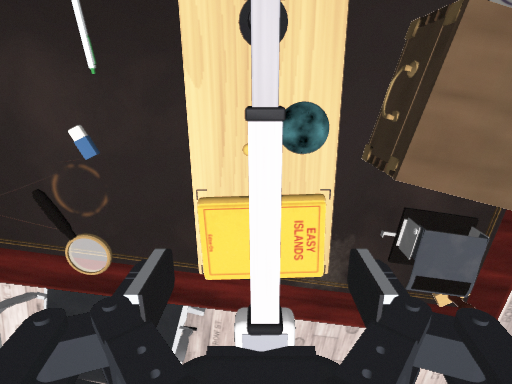

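The wrist view shows the boom vertical at u≈265, with the brass button showing at (247,150). The collar is at v≈113. Tube alignment with the tool is good.

Run:
```python
from h import *
c=calibration("wrist");o,d=ray("wrist",246.5,150);b=o+d*(.220-o[2])/d[2];print("button",b)
o2,d=ray("wrist",265,120);e=o2+d*(.235-o2[2])/d[2];print("collar -y end",e)
s=state();R=np.array(s["tcp_rot"]);a=np.radians(8.5);X=np.array([np.cos(a),np.sin(a),0]);Y=np.array([-np.sin(a),np.cos(a),0])
q=np.array([.5334,-.06,.22]) # on axis
for n,p in(("wrist",b),("collar",e),("tri",np.array([.5188,-.0551,.22])),("clamp",np.array([.5119,.0736,.22])-.13*Y)):
    print(n,"along",(p-q)@Y,"lat",(p-q)@X)
t=q.copy();print("from axis pt to tcp",R.T@(q-s["tcp_pos"])*100, R.round(4).tolist())
```

```text
button [ 0.51768222 -0.05595944  0.22      ]
collar -y end [ 0.52842151 -0.02924665  0.235     ]
wrist along 0.006319414484382942 lat -0.014947901752320464
collar along 0.031151413597501298 lat -0.00037817067200446867
tri along 0.007004195132965694 lat -0.013715365490548841
clamp along 0.005310421684438702 lat -0.0015165037353652407
from axis pt to tcp [ 2.91602904  0.3518838  10.13975159] [[-0.1485, 0.9889, -0.0001], [0.9889, 0.1485, -0.0001], [-0.0001, -0.0001, -1.0]]
```

```bash
python3 -m pendant '[[[0,0,0],[3.57,0.35,0],8.5],[[0,0,0],[0,0,4],8.5],[[0,0,0],[0,0,4],7],[[0,0,0],[0,0,4.1],5.5],[[0,0,0],[0,0,0],4.2],[[0,0,0],[0,0,0],4.2],[[0,0,0],[0,0,0],4.2],[[0,0,0],[0,0,0],4.2]]'
python3 - <<'E'
from h import *
s=state();R=np.array(s["tcp_rot"]);a=np.radians(8.5);X=np.array([np.cos(a),np.sin(a),0]);Y=np.array([-np.sin(a),np.cos(a),0])
q=np.array([.5334,-.06,.22]);print((q-s["tcp_pos"])@X,(q-s["tcp_pos"])@Y)
p,d=grab_frame("side");cv2.imwrite("pics/side2.png",cv2.resize(p[100:220,190:330,::-1],None,fx=5,fy=5,interpolation=2))
c=calibration("wrist");p,d=grab_frame("wrist");cv2.imwrite("pics/w2.png",p[:,:,::-1])
E
```

```text
clock: 4.0
tcp_pos: [0.5336, -0.0535, 0.2025]
tcp_rot: [[-0.15, 0.989, 0.003], [0.989, 0.15, -0.001], [-0.001, 0.003, -1.0]]
ft_force: [-0.1, 0.8, 0.2]
opening: 0.0422
grip_force: 0.0
-0.001120576028628538 -0.006449841460503772
```

View pics/w2.png

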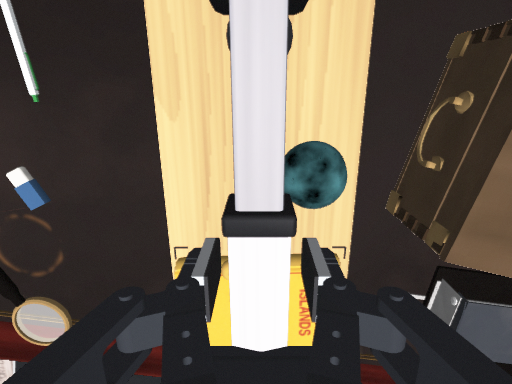

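View pics/side2.png

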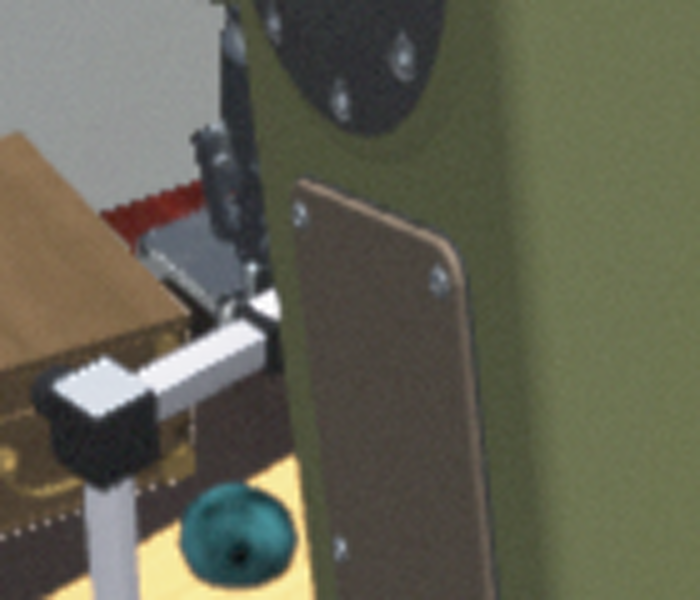

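The side view is blocked by the arm. The wrist view shows the pads' inner faces at u≈219 and 302, evenly astride the tube at 228–291, with the collar ahead of them. I'll close gently, watching the grip force.

```bash
python3 -m pendant '[[[0,0,0],[0,-0.05,0],3.7],[[0,0,0],[0,0,0],3.2],[[0,0,0],[0,0,0],3.2],[[0,0,0],[0,0,0],3.2]]'
python3 -m pendant '[[[0,0,0],[0,0,0],2.9],[[0,0,0],[0,0,0],2.9],[[0,0,0],[0,0,0],2.9]]'
python3 -m pendant '[[[0,0,0],[0,0,0],2.7],[[0,0,0],[0,0,0],2.7],[[0,0,0],[0,0,0],2.7]]'
```

```text
clock: 4.5
tcp_pos: [0.5323, -0.0533, 0.2004]
tcp_rot: [[-0.151, 0.989, -0.0], [0.989, 0.151, -0.0], [0.0, -0.0, -1.0]]
ft_force: [-3.6, -1.2, 1.7]
opening: 0.0322
grip_force: 1.6
clock: 4.8
tcp_pos: [0.5324, -0.0533, 0.2003]
tcp_rot: [[-0.151, 0.989, -0.0], [0.989, 0.151, -0.0], [-0.0, -0.0, -1.0]]
ft_force: [-3.8, -0.6, 2.8]
opening: 0.029
grip_force: 2.0
clock: 5.1
tcp_pos: [0.5324, -0.0533, 0.2003]
tcp_rot: [[-0.151, 0.989, -0.0], [0.989, 0.151, -0.0], [0.0, -0.0, -1.0]]
ft_force: [-3.9, -0.5, 3.1]
opening: 0.0269
grip_force: 2.2
```

```bash
for o in 1; do python3 -m pendant '[[[0,0,0],[0,0,0],2.6],[[0,0,0],[0,0,0],2.6],[[0,0,0],[0,0,0],2.6]]'; python3 -m pendant '[[[0,0,0],[0,0,0],2.57],[[0,0,0],[0,0,0],2.57],[[0,0,0],[0,0,0],2.57]]'; done | egrep 'ft|open|grip'
```

```text
ft_force: [-2.2, -0.1, 2.4]
opening: 0.0263
grip_force: 3.9
ft_force: [0.8, 0.8, 2.2]
opening: 0.0258
grip_force: 9.2
```

```bash
(python3 -m pendant '[[[0,0,0],[0,0,0],2.54],[[0,0,0],[0,0,0],2.54],[[0,0,0],[0,0,0],2.54]]'; python3 -m pendant '[[[0,0,0],[0,0,0],2.52],[[0,0,0],[0,0,0],2.52],[[0,0,0],[0,0,0],2.52]]') | egrep 'ft|open|grip'
```

```text
ft_force: [3.4, -0.5, 2.3]
opening: 0.0257
grip_force: 17.9
ft_force: [3.2, 0.6, 2.2]
opening: 0.0257
grip_force: 23.7
```

```bash
python3 -m pendant '[[[0,0,0],[0.1,0,0],2.52],[[0,0,0],[0.1,0,0],2.52],[[0,0,0],[0.1,0,0],2.52]]';python3 -m pendant '[[[0,0,0],[0.1,0,0],2.52],[[0,0,0],[0.1,0,0],2.52]]'
```

```text
clock: 6.6
tcp_pos: [0.5323, -0.051, 0.2004]
tcp_rot: [[-0.15, 0.989, 0.001], [0.989, 0.15, -0.001], [-0.001, 0.001, -1.0]]
ft_force: [6.1, -6.7, 0.8]
opening: 0.026
grip_force: 23.7
clock: 6.8
tcp_pos: [0.5321, -0.0497, 0.2004]
tcp_rot: [[-0.15, 0.989, 0.001], [0.989, 0.15, -0.002], [-0.003, 0.001, -1.0]]
ft_force: [7.0, -12.9, 0.3]
opening: 0.0259
grip_force: 23.5
```

```bash
(python3 -m pendant '[[[0,0,0],[0.1,0.02,0],2.52],[[0,0,0],[0.1,0.02,0],2.52]]';python3 -m pendant '[[[0,0,0],[0.1,0,0],2.52],[[0,0,0],[0.1,0,0],2.52]]';python3 -m pendant '[[[0,0,0],[0.1,0,0],2.52],[[0,0,0],[0.1,0,0],2.52]]')|egrep 'pos|ft|grip'
```

```text
tcp_pos: [0.5317, -0.0474, 0.2004]
ft_force: [0.1, -8.0, 3.9]
grip_force: 23.7
tcp_pos: [0.5314, -0.0451, 0.2004]
ft_force: [0.7, -6.6, 2.6]
grip_force: 23.7
tcp_pos: [0.531, -0.0431, 0.2004]
ft_force: [1.7, -6.3, 3.1]
grip_force: 23.7
```

```bash
(python3 -m pendant '[[[0,0,0],[0.1,0,0],2.52],[[0,0,0],[0.1,0,0],2.52],[[0,0,0],[0.1,0,0],2.52],[[0,0,0],[0.1,0,0],2.52],[[0,0,0],[0.1,0,0],2.52],[[0,0,0],[0.1,0,0],2.52]]';python3 -m pendant '[[[0,0,0],[0.1,0,0],2.52],[[0,0,0],[0.1,0,0],2.52],[[0,0,0],[0.1,0,0],2.52],[[0,0,0],[0.1,0,0],2.52]]')|egrep 'pos|ft|grip'
python3 - <<'E'
from h import *
p,d=grab_frame("wrist");cv2.imwrite("pics/w3.png",p[:,:,::-1])
E
```

```text
tcp_pos: [0.5302, -0.0372, 0.2004]
ft_force: [1.6, -7.2, 2.8]
grip_force: 23.7
tcp_pos: [0.5296, -0.0333, 0.2004]
ft_force: [0.4, -6.9, 2.6]
grip_force: 23.7
```

View pics/w3.png

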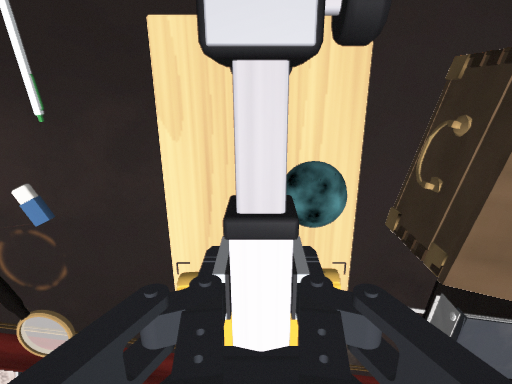

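The collar has kept its place relative to the pads (v≈195–237), so the boom travels with the hand, now about 20 mm in. I'll continue, then go in fine steps.

```bash
(python3 -m pendant '[[[0,0,0],[0.1,0,0],2.52],[[0,0,0],[0.1,0,0],2.52],[[0,0,0],[0.1,0,0],2.52],[[0,0,0],[0.1,0,0],2.52],[[0,0,0],[0.1,0,0],2.52],[[0,0,0],[0.1,0,0],2.52]]';python3 -m pendant '[[[0,0,0],[0.05,0,0],2.52],[[0,0,0],[0.05,0,0],2.52]]'; python3 -m pendant '[[[0,0,0],[0.05,0,0],2.52],[[0,0,0],[0.05,0,0],2.52]]')|egrep 'pos|ft|grip'
```

```text
tcp_pos: [0.5286, -0.0271, 0.2003]
ft_force: [1.3, -5.3, 3.3]
grip_force: 23.7
tcp_pos: [0.5284, -0.0258, 0.2003]
ft_force: [-1.6, -3.4, 4.4]
grip_force: 23.9
tcp_pos: [0.5282, -0.0244, 0.2003]
ft_force: [-3.0, -1.3, 6.2]
grip_force: 24.0
```

```bash
(python3 -m pendant '[[[0,0,0],[0.05,0,0],2.52]]'; python3 -m pendant '[[[0,0,0],[0.05,0,0],2.52]]';python3 -m pendant '[[[0,0,0],[0.05,0,0],2.52]]')|egrep 'pos|ft|grip'
```

```text
tcp_pos: [0.5281, -0.0237, 0.2004]
ft_force: [-3.8, -0.9, 6.2]
grip_force: 24.0
tcp_pos: [0.528, -0.0231, 0.2003]
ft_force: [-3.8, 1.3, 5.3]
grip_force: 23.9
tcp_pos: [0.528, -0.0227, 0.2003]
ft_force: [-3.2, -0.8, 5.8]
grip_force: 23.9
```

```bash
(python3 -m pendant '[[[0,0,0],[0,0,0],2.52],[[0,0,0],[0,0,0],2.52]]'; python3 -m pendant '[[[0,0,0],[0.04,0,0],2.52]]';python3 -m pendant '[[[0,0,0],[0.04,0,0],2.52]]';python3 -m pendant '[[[0,0,0],[0.04,0,0],2.52]]')|egrep 'pos|ft|grip'
```

```text
tcp_pos: [0.528, -0.0227, 0.2004]
ft_force: [-3.2, -0.1, 5.3]
grip_force: 23.9
tcp_pos: [0.5279, -0.0225, 0.2003]
ft_force: [-2.8, -3.2, 4.9]
grip_force: 23.9
tcp_pos: [0.5279, -0.0222, 0.2003]
ft_force: [-2.4, -3.4, 5.5]
grip_force: 23.9
tcp_pos: [0.5278, -0.0218, 0.2003]
ft_force: [-2.8, -3.7, 6.0]
grip_force: 23.9
```

```bash
(python3 -m pendant '[[[0,0,0],[0.03,0,0],2.52]]';python3 -m pendant '[[[0,0,0],[0.03,0,0],2.52]]';python3 -m pendant '[[[0,0,0],[0.02,0,0],2.52]]')|egrep 'pos|ft|grip'
```

```text
tcp_pos: [0.5278, -0.0215, 0.2004]
ft_force: [-2.4, -3.6, 5.0]
grip_force: 23.9
tcp_pos: [0.5277, -0.0212, 0.2003]
ft_force: [-2.7, -3.1, 5.4]
grip_force: 23.9
tcp_pos: [0.5277, -0.0211, 0.2004]
ft_force: [-2.9, -3.1, 5.9]
grip_force: 23.9
```

```bash
(python3 -m pendant '[[[0,0,0],[0.03,0,0],2.52]]';python3 -m pendant '[[[0,0,0],[0.02,0,0],2.52]]';python3 -m pendant '[[[0,0,0],[0.02,0,0],2.52]]')|egrep 'pos|ft|grip'
```

```text
tcp_pos: [0.5277, -0.0208, 0.2003]
ft_force: [-2.5, -3.1, 4.3]
grip_force: 23.9
tcp_pos: [0.5276, -0.0206, 0.2003]
ft_force: [-1.3, -3.7, 5.0]
grip_force: 23.9
tcp_pos: [0.5276, -0.0204, 0.2004]
ft_force: [-2.7, -3.9, 5.5]
grip_force: 23.9
```

```bash
(python3 -m pendant '[[[0,0,0],[0.02,0,0],2.52]]';python3 -m pendant '[[[0,0,0],[0.02,0,0],2.52]]';python3 -m pendant '[[[0,0,0],[0.02,0,0],2.52]]')|egrep 'pos|ft|grip'
```

```text
tcp_pos: [0.5276, -0.0203, 0.2003]
ft_force: [-2.6, -4.6, 5.5]
grip_force: 23.9
tcp_pos: [0.5276, -0.0201, 0.2004]
ft_force: [-2.9, -5.9, 5.4]
grip_force: 23.9
tcp_pos: [0.5276, -0.0201, 0.2003]
ft_force: [-1.8, -6.9, 4.2]
grip_force: 23.8
```

The force is rising while the TCP has stalled, so the button has caught on the far side of the hole's play. I'll ease back to mid-play, hold, then tug outwards in small steps.

```bash
(python3 -m pendant '[[[0,0,0],[-0.05,0,0],2.52],[[0,0,0],[-0.05,0,0],2.52],[[0,0,0],[0,0,0],2.52],[[0,0,0],[0,0,0],2.52],[[0,0,0],[0,0,0],2.52],[[0,0,0],[0,0,0],2.52]]';python3 -m pendant '[[[0,0,0],[-0.05,0,0],2.52],[[0,0,0],[-0.03,0,0],2.52]]';python3 -m pendant '[[[0,0,0],[-0.03,0,0],2.52],[[0,0,0],[-0.03,0,0],2.52]]')|egrep 'pos|ft|grip'
```

```text
tcp_pos: [0.5276, -0.0203, 0.2003]
ft_force: [-3.1, 0.1, 5.9]
grip_force: 24.0
tcp_pos: [0.5277, -0.0209, 0.2003]
ft_force: [-3.5, 2.8, 5.6]
grip_force: 24.0
tcp_pos: [0.5278, -0.0215, 0.2004]
ft_force: [-3.4, 2.0, 6.1]
grip_force: 24.0
```

```bash
(python3 -m pendant '[[[0,0,0],[-0.04,0,0],2.52],[[0,0,0],[-0.02,0,0],2.52]]';python3 -m pendant '[[[0,0,0],[-0.02,0,0],2.52],[[0,0,0],[-0.02,0,0],2.52]]')|egrep 'pos|ft|grip'
```

```text
tcp_pos: [0.5279, -0.0221, 0.2004]
ft_force: [-3.9, 3.1, 7.1]
grip_force: 24.0
tcp_pos: [0.5279, -0.0224, 0.2004]
ft_force: [-3.3, 1.9, 6.3]
grip_force: 24.0
```

```bash
(python3 -m pendant '[[[0,0,0],[-0.02,0,0],2.52]]';python3 -m pendant '[[[0,0,0],[-0.02,0,0],2.52]]';python3 -m pendant '[[[0,0,0],[-0.02,0,0],2.52]]')|egrep 'pos|ft|grip'
```

```text
tcp_pos: [0.5279, -0.0226, 0.2003]
ft_force: [-3.9, 3.4, 5.9]
grip_force: 24.0
tcp_pos: [0.528, -0.0227, 0.2003]
ft_force: [-4.4, 4.1, 6.1]
grip_force: 24.0
tcp_pos: [0.528, -0.0228, 0.2003]
ft_force: [-3.7, 4.9, 6.0]
grip_force: 24.0
```

```bash
(python3 -m pendant '[[[0,0,0],[-0.02,0,0],2.52]]';python3 -m pendant '[[[0,0,0],[-0.02,0,0],2.52]]';python3 -m pendant '[[[0,0,0],[-0.02,0,0],2.52]]')|egrep 'pos|ft|grip'
```

```text
tcp_pos: [0.528, -0.0229, 0.2003]
ft_force: [-4.0, 6.5, 6.4]
grip_force: 24.0
tcp_pos: [0.528, -0.023, 0.2003]
ft_force: [-5.5, 7.3, 6.5]
grip_force: 24.0
tcp_pos: [0.528, -0.0231, 0.2004]
ft_force: [-5.4, 8.6, 6.8]
grip_force: 24.1
```

```bash
(python3 -m pendant '[[[0,0,0],[-0.02,0,0],2.52]]';python3 -m pendant '[[[0,0,0],[-0.02,0,0],2.52]]';python3 -m pendant '[[[0,0,0],[0,0,0],2.52],[[0,0,0],[0,0,0],2.52],[[0,0,0],[0,0,0],2.52]]')|egrep 'pos|ft|grip'
```

```text
tcp_pos: [0.528, -0.0231, 0.2003]
ft_force: [-4.6, 9.4, 8.1]
grip_force: 24.1
tcp_pos: [0.528, -0.0232, 0.2003]
ft_force: [-5.5, 11.0, 7.8]
grip_force: 24.1
tcp_pos: [0.528, -0.0232, 0.2003]
ft_force: [-5.4, 8.9, 7.2]
grip_force: 24.1
```

```bash
(python3 -m pendant '[[[0,0,0],[-0.02,0,0],2.52]]';python3 -m pendant '[[[0,0,0],[-0.02,0,0],2.52],[[0,0,0],[0,0,0],2.52]]';python3 -m pendant '[[[0,0,0],[0,0,0],2.52],[[0,0,0],[0,0,0],2.52]]')|egrep 'pos|ft|grip'
```

```text
tcp_pos: [0.528, -0.0233, 0.2003]
ft_force: [-6.3, 11.7, 7.1]
grip_force: 24.1
tcp_pos: [0.5281, -0.0233, 0.2003]
ft_force: [-5.1, 10.9, 7.9]
grip_force: 24.1
tcp_pos: [0.528, -0.0233, 0.2003]
ft_force: [-4.5, 11.4, 6.8]
grip_force: 24.1
```

The tug is about 12 N, so roughly 9 N on the button beyond friction, and it holds without creeping. Now I'll ease off, open and lift away.

```bash
python3 -m pendant '[[[0,0,0],[0.08,0,0],2.52],[[0,0,0],[0.08,0,0],2.52],[[0,0,0],[0,0,0],2.6],[[0,0,0],[0,0,0],3],[[0,0,0],[0,0,0],4.5],[[0,0,0],[0,0,0],6],[[0,0,0],[0,0,0],7],[[0,0,0],[0,0,0],7]]'
python3 -m pendant '[[[0,0,0],[0,0,-2],7],[[0,0,0],[0,0,-4],7],[[0,0,0],[0,0,-4],7],[[0,0,0],[0,0,-4],7],[[0,0,0],[-3,0,0],7],[[0,0,0],[0,0,0],7],[[0,0,0],[0,0,0],7]]'
python3 - <<'E'
from h import *
p,d=grab_frame("wrist");a=cv2.resize(p[60:260,150:400,::-1],None,fx=3,fy=3,interpolation=2);cv2.imwrite("pics/w4.png",a)
E
```

```text
clock: 14.95
tcp_pos: [0.5283, -0.0236, 0.2002]
tcp_rot: [[-0.151, 0.989, -0.0], [0.989, 0.151, 0.0], [0.0, -0.0, -1.0]]
ft_force: [0.2, 0.1, -0.0]
opening: 0.0704
grip_force: 0.0
clock: 15.65
tcp_pos: [0.5327, -0.0535, 0.3398]
tcp_rot: [[-0.15, 0.989, -0.001], [0.989, 0.15, 0.0], [0.0, -0.001, -1.0]]
ft_force: [0.9, -0.2, 0.5]
opening: 0.0701
grip_force: 0.0
```

View pics/w4.png

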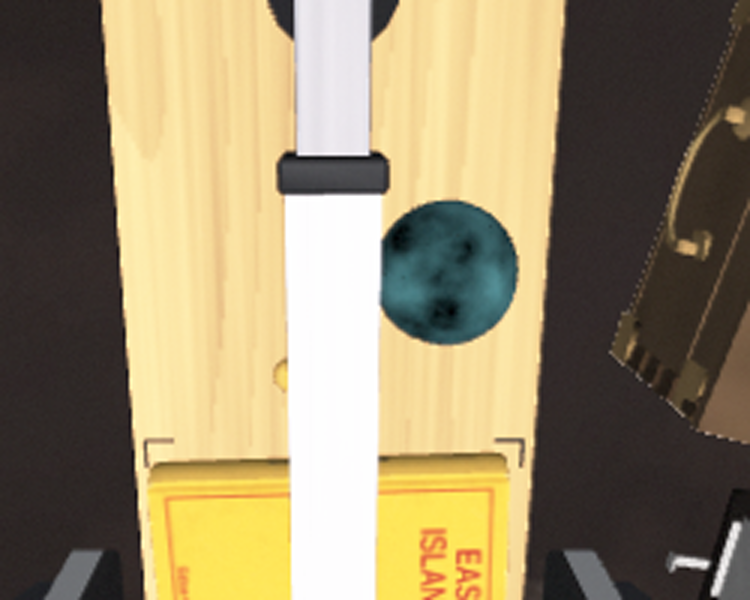

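The button stands proud at crop pixel (281,375), now well away from the collar, which means it is in the second hole. The book and the paperweight are undisturbed, and the hand is clear.

```bash
python3 -c "
from rig import *
print(hand_in())"
```

```text
the job is handed in; nothing more can be done
None
```

The boom is slid in and locked in the second hole. It held a light outward tug that I put at about 9 N on the button, the arm is clear, and the job is handed in; no verdict came back.

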